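Fit the mixing paddle on the mince mixer

ROBOT

A 7-joint arm with a two-finger parallel gripper is mounted at the origin on the work surface. World frame = base frame: x ahead of the robot, y to its left, z up, the work surface at z = 0. Lengths are in mm, angles in rad, forces in N, time in s.
With the tool pointing down it reaches from about 350 to 900 mm from the base axis. Payload 19.9 kg.
Tool frame: the origin (TCP) lies at the very end of the fingers, on their centre line; the grasp point (between the pads) lies r.tcp_to_grasp behind it (r.tcp_to_grasp is the distance from the TCP to the grasp point, in mm); y points along the fingers, z is the direction in which the jaws open and shut, and the axes are right-handed (so a half turn about y gives the same grasp; the last joint's range is limited). The gripper opens to 94 mm and grips with 3 to 60 N. Pads are 16 mm wide; open, the fingers measure 119 mm over their backs; the gripper's body (75 mm by 177 mm) begins 78 mm behind the grasp point.
Start: joints at [1.19, 0.417, -0.01, 1.614, 0.005, 1.111, -0.053], TCP at [208.304, -589.244, 205.425] pointing down, gripper open.
Joint ranges: [-2.81, 2.81], [-0.39, 2.02], [-1.27, 1.25], [0.06, 2.57], [-1.19, 4.33], [0.19, 2], [-2.82, 2.82]. Speed limits (rad/s): [1.89, 1.89, 2.39, 2.39, 3.01, 3.01, 3.01].

INTERFACE

Orientations are given as a rotation vector (axis times angle).
In Python, from bench import get_state, vision, ticket, r gives the robot as it stands. The module is installed in compiled form; this text tells all that it offers.
- The arm moves only by the tool step_arm, never from a script. Its argument "motion" is a list of rows, each a list of 7 numbers: the shift along the tool's x, y, z in m, then the turn, a rotation vector about the tool's x, y, z in rad, then the opening, from -1 (shut) to 1 (fully open), so that 0 is half open. In form: [[tx, ty, tz, ax, ay, az, claw], ...]. A call has 1 to 10 rows; each row is the pose to reach, as a shift and turn from the pose commanded when the call began, along the tool's axes at that moment; what a row does not reach only later rows make up. A row lasts 1/12 s, in which the tool goes at most 41.7 mm and 7.16 degrees, less where a joint would pass 70% of its speed; a pose out of reach is approached as far as the arm can. A call with a gripper value outside its range is refused whole. The fingers move at their own pace and stop on an object; "newtons" is the grip in N (left out, the last holds). Time passes only in rows, so rows that repeat a pose let the fingers close. It gives the time, the measured TCP pose, the force and the opening at its end, in the units of the state.
- get_state(): the state, without advancing time (a new reading comes with each control period).
- vision.grab_frame(name): name is "scene" or "top"; returns a dict with "img" (384x512x3 uint8, red, green, blue), "K" (3x3 intrinsics, pixels), "cam_to_world" (4x4, takes a point from camera to world coordinates). Camera axes: x right, y down, z forward; pixel columns grow to the right and rows downward; lengths in mm; the calibration is good to about 2 mm. A picture is of the moment at which its call begins. There is no depth.
- ticket.sign_off(): hands the job in, once; it reports no verdict.
The state is a dict: "clock": time; "qpos": joint angles; "joint_velocities": joint speeds; "effort": joint torques, N m; "tool_pos": TCP position; "tcp_rot": TCP orientation; "force": force on the tool from outside, world axes, zero at the start; "moment": the same for the moment, N m; "grip_width": finger opening in mm.
Only numpy, scipy, OpenCV 4.12 (cv2) and the standard library are available. Lean on these libraries where they do the work, as an engineer would, in place of code of your own. Each camera call takes 0.05 s, during which the arm holds its last target.

TASK

Get the mince mixer ready: first push its open drip drawer fully home, past its click, then take the mixing paddle (the one with the open rectangular frame, not the round disc) out of the drying rack, turn it until the cross on its foot lines up with the cross slot in the drive hub, and press it all the way down against the spring until its collar sits on the hub. The spring lifts the paddle again when it is let go, so finish while still gripping the paddle and pressing it down, with the drawer still shut, and leave the disc tool, the red bottle and the perforated mincer plate where they stand.

Things in the scene. Friction and masses are not known exactly. Their poses are not given: they have to be found in the camera images.
- mixer: mince mixer base, an aluminium machine fixed on the counter: a deck 220 (x) by 240 mm (y), top 85 mm above the counter (rim to 93 mm), with a motor box 240 mm wide, 70 mm deep and 170 mm high behind it (+x). Origin: on the counter under the hub's axis, the deck's middle; the drip drawer opens towards -x, under the deck
- drawer_handle (a point): middle of the drip drawer's handle, a level steel bar 80 mm long, 52 mm above the counter, 35 mm in front of the drawer's front plate (170 mm wide, 13 to 68 mm above the counter). x points level into the machine (the way to push), y along the bar, z up. With the drawer home the bar is 151 mm from the hub's axis, 41 mm out from the deck's edge
- drawer (a joint): how far the drip drawer stands open, m: 0 is home against its stop, at most 0.10; it starts 0.04 to 0.08 open. It slides with about 1.5 N of friction; from about 13 mm to 6 mm a sprung click must be overcome (up to about 5 N more), then it is drawn in
- hub_mouth (a point): centre of the mouth of the cross slot in the drive hub's flat top, 125 mm above the counter. The hub is a square aluminium block 60 x 60 x 40 mm on the deck. Two slots 12 mm wide, 45 mm long and 34 mm deep cross at the centre along this point's x and y axes (parallel to the block's sides); z up. The hub turns about its upright axis, stiffly (0.25 N m), and starts at any angle
- ejector (a joint): how far the spring pin (10 mm thick) in the middle of the hub's cross slot is pressed down, m. At 0 its top is 12 mm below the mouth; it pushes up with 8 N there and 15 N at 0.014, where the paddle's collar sits on the hub; limit 0.017
- paddle: steel mixing paddle, 0.28 to 0.44 kg, 145 mm tall, upright in a rack hole. Origin: centre of the foot's underside, 24 mm above the counter in the rack; z up. Foot: cross of two blades 9 mm thick, 40 mm long, along x and y, 26 mm high, rounded below. Collar 56 mm wide at 26 to 32 mm. Open frame 90 mm wide (x), at 44 to 90 mm. Square grip head 22 x 22 mm at 100 to 145 mm, sides along x and y
- disc_tool: leave it alone: an attachment of plain steel of the same height, collar and grip head as the paddle, but with a round foot and a flat disc 90 mm across instead of the frame, upright in the rack's other hole. Origin: centre of the foot's underside
- rack: white plastic drying rack fixed on the counter, 250 mm (x) by 110 mm (y), top 50 mm above the counter, with two square holes 46 mm wide, 65 mm either side of the middle along x. Origin: under its centre
- sauce_bottle: bystander: red plastic bottle, 60 mm thick, 190 mm tall. Origin: centre of its base
- mincer_plate: bystander: steel disc with holes lying flat, 70 mm across, 12 mm thick. Origin: centre of its underside
There are look-alikes about, which are no part of the job. Leave any purple look-alike of the paddle alone.

How it is judged:
By the outcome, as a careful person would: the job done as asked, in the order asked, and still so for the second after the job is handed in, while the arm keeps its last pose, push and grip.
It also fails if it takes over 59 s, if anything falls off the work surface, if the arm or the gripper's body presses on something with over 40 N, if the wrist force passes 120 N, or if a joint passes its speed limit or range.

## Working session

There is one attempt and no reset: what is moved stays moved. The work goes in short steps, Python scripts to look and compute and a tool call to move; the robot and the scene stay as the last step left them, time stands still between calls to the robot, and variables do not carry over. Pictures are saved under pics/ and viewed, and the job is handed in when it is done.

Besides the shell and the picture viewer there is one more tool, called after ">>>" in YAML: its name, and indented under it one key for each argument. step_arm: Moves the arm, as the interface text tells. Its arguments: {"type":"object","properties":{"motion":{"type":"array","items":{"type":"array","items":{"type":"number"}}},"newtons":{"type":"number"}},"required":["motion"]}

```bash
mkdir -p pics; cat > h.py <<'E'
import numpy as np,cv2
from scipy.spatial.transform import Rotation as R
from bench import get_state, vision, ticket, r
def snap(n,f):
    d=vision.grab_frame(n); cv2.imwrite('pics/'+f+'.png',d['img'][:,:,::-1]); np.savez('pics/'+f+'.npz',**d); return d
def proj(d,p):
    T=np.linalg.inv(d['cam_to_world']); p=np.atleast_2d(p); c=p@T[:3,:3].T+T[:3,3]; u=c@np.array(d['K']).T; return u[:,:2]/u[:,2:]
def at_z(d,uv,z):
    uv=np.atleast_2d(uv); ray=np.c_[uv,np.ones(len(uv))]@np.linalg.inv(d['K']).T@np.array(d['cam_to_world'])[:3,:3].T
    o=np.array(d['cam_to_world'])[:3,3]; return o+ray*((z-o[2])/ray[:,2])[:,None]
def crop(f,u0,v0,u1,v1,k,out):
    i=cv2.imread('pics/'+f+'.png')[v0:v1,u0:u1]; cv2.imwrite('pics/'+out+'.png',cv2.resize(i,None,fx=k,fy=k,interpolation=cv2.INTER_CUBIC))
E
python3 - <<'E'
from h import *
for n in('scene','top'):
    d=snap(n,n+'0'); print(n,np.round(d['K'],1).tolist(),np.round(d['cam_to_world'],3).tolist())
s=get_state();print(s,r.tcp_to_grasp);print(R.from_rotvec(s['tcp_rot']).as_matrix().round(3))
E
```

```text
scene [[347.5, 0.0, 250.4], [0.0, 347.5, 190.9], [0.0, 0.0, 1.0]] [[0.343, 0.799, -0.494, 1041.85], [0.939, -0.287, 0.188, -26.443], [0.009, -0.528, -0.849, 846.553], [0.0, 0.0, 0.0, 1.0]]
top [[361.2, 0.0, 255.7], [0.0, 361.2, 193.0], [0.0, 0.0, 1.0]] [[0.013, -0.994, 0.109, 529.076], [-1.0, -0.015, -0.02, 143.795], [0.021, -0.109, -0.994, 828.238], [0.0, 0.0, 0.0, 1.0]]
{'clock': 0.1, 'qpos': array([ 1.18949834,  0.41791675, -0.01030394,  1.61410085,  0.00469415,
        1.1106952 , -0.05301851]), 'joint_velocities': array([-4.74368062e-05, -4.11154146e-03, -3.74700865e-04, -2.71693049e-03,
       -6.32865437e-04,  1.42441024e-04, -3.22863649e-04]), 'effort': array([ 1.12886872e-03, -8.52585411e+01,  6.39883261e-01, -4.26700079e+01,
       -4.88953223e-02,  1.62758958e-02,  1.49233633e-04]), 'tool_pos': array([ 208.19082092, -588.95137852,  204.89181077]), 'tcp_rot': array([-0.34973598,  2.03823581, -2.03603628]), 'force': array([-0.078694  ,  0.23164874,  0.11423322]), 'moment': array([0.00081416, 0.01894907, 0.00964094]), 'grip_width': 94.19766282721064} 18.8
[[-0.943 -0.     0.333]
 [-0.333  0.001 -0.943]
 [ 0.    -1.    -0.001]]
```

View pics/scene0.png

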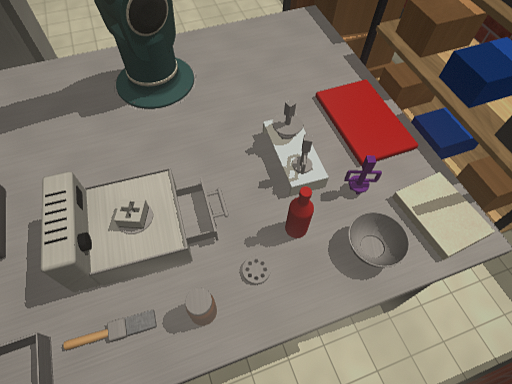

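View pics/top0.png

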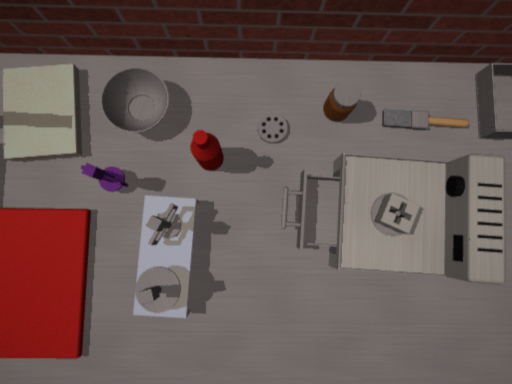

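```bash
python3 - <<'E'
from h import *
crop('top0',270,140,510,300,3.3,'t_mix')
crop('top0',70,140,230,330,3.1,'t_rack')
crop('scene0',230,80,400,250,3.4,'s_rack')
crop('scene0',30,150,240,300,3.7,'s_mix')
E
```

```text
(no output)
```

View pics/t_mix.png

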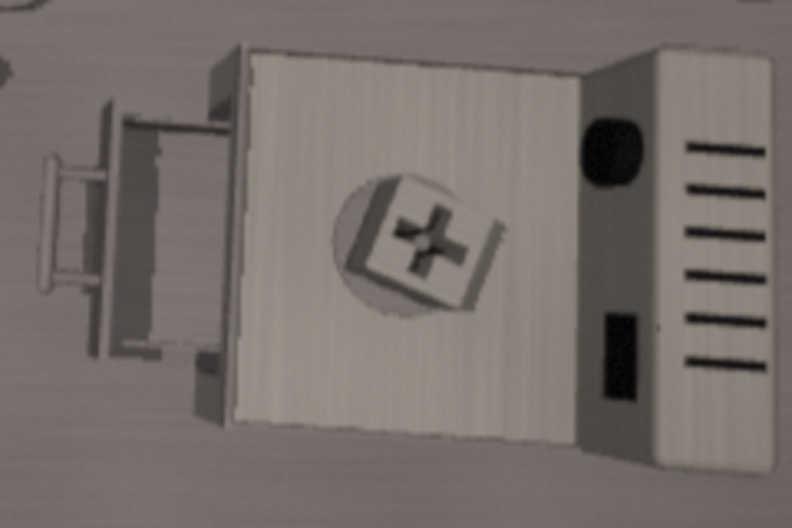

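View pics/t_rack.png

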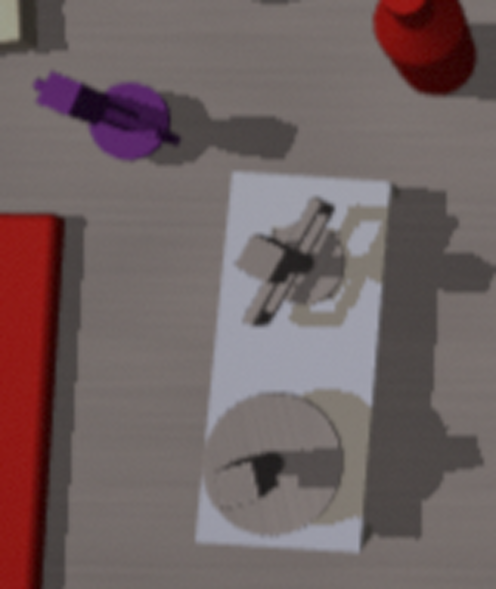

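View pics/s_rack.png

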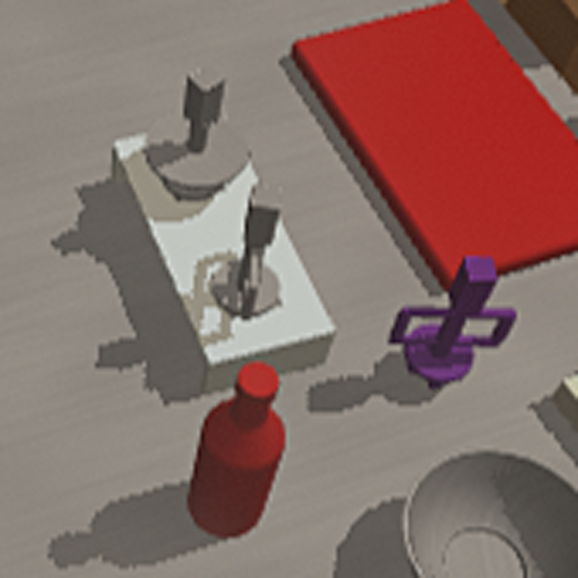

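View pics/s_mix.png

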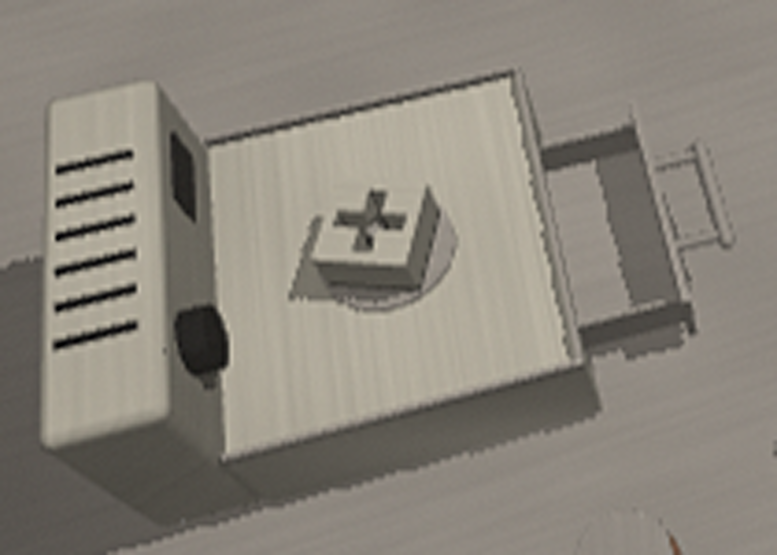

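```bash
python3 - <<'E'
from h import *
crop('top0',135,195,200,255,12,'t_pad')
crop('scene0',285,125,325,185,10,'s_pad')
crop('top0',365,180,435,245,11,'t_hub')
crop('scene0',105,190,160,240,12,'s_hub')
E
```

```text
(no output)
```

View pics/t_pad.png

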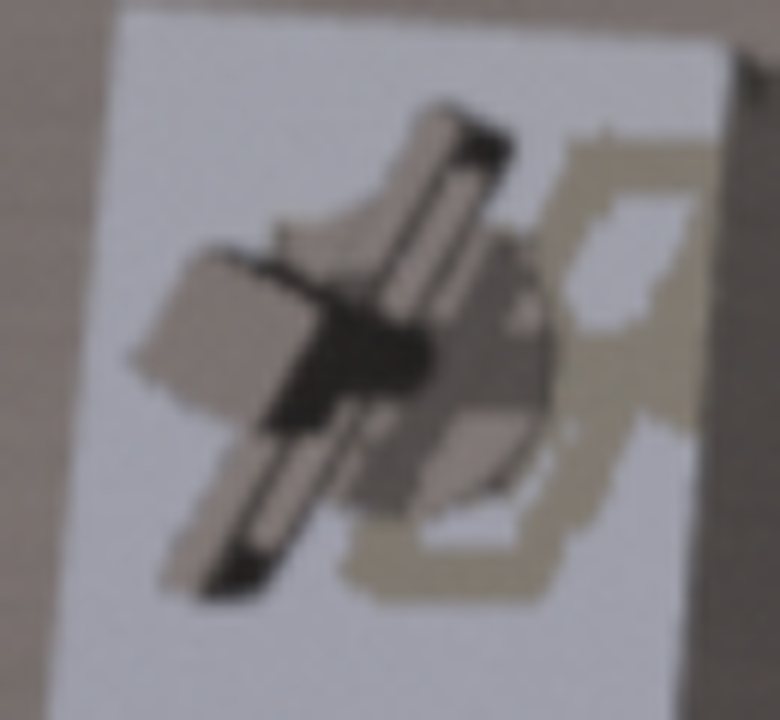

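View pics/s_pad.png

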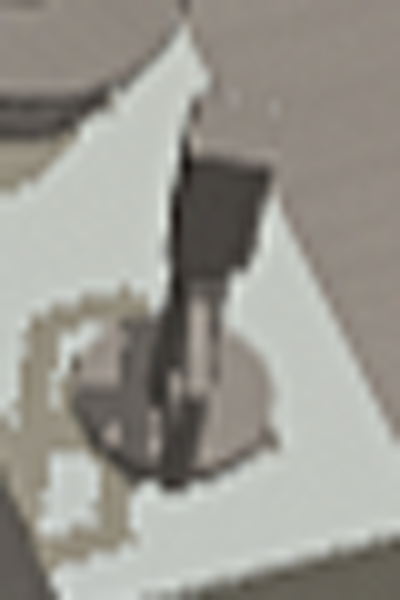

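View pics/t_hub.png

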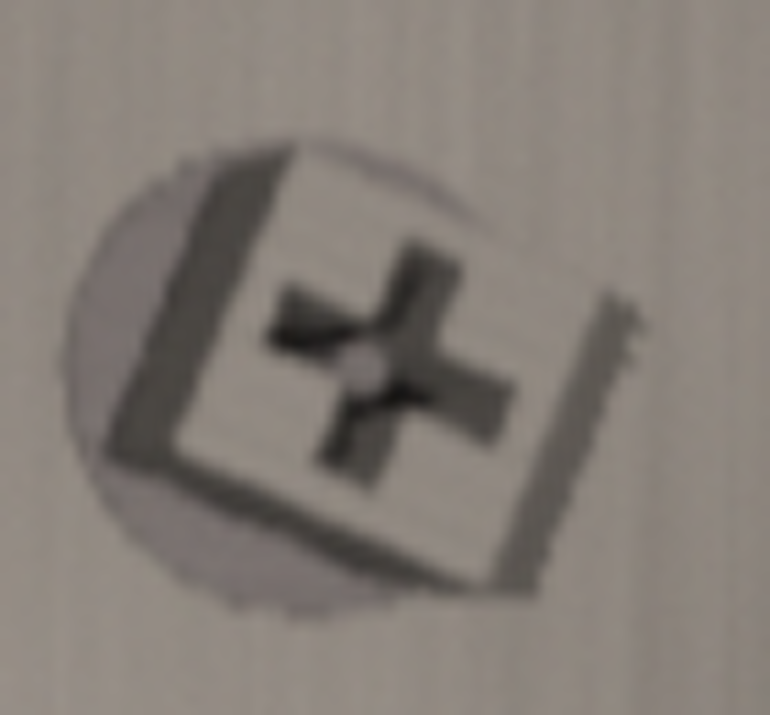

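View pics/s_hub.png

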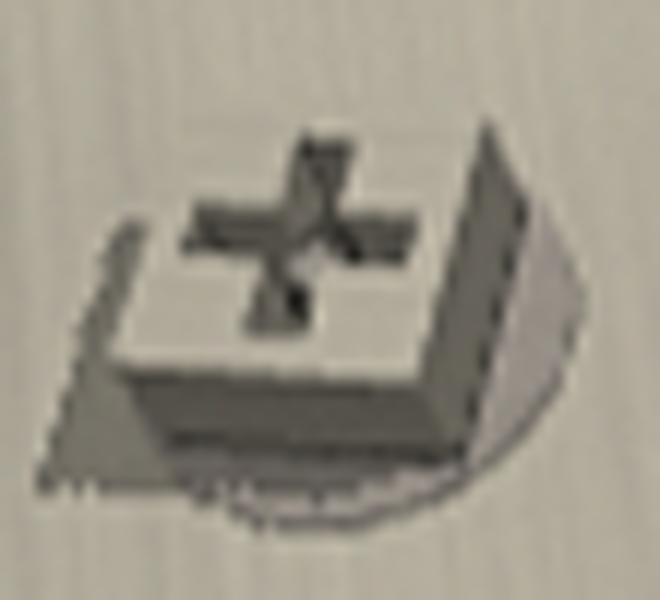

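```bash
cat > fit.py <<'E'
from h import *
from scipy.optimize import least_squares
t=dict(np.load('pics/top0.npz'));s=dict(np.load('pics/scene0.npz'))
C=lambda pts,k,o:(np.array(pts,float)+.5)/k-.5+np.array(o)
def world(p,m):
    c,sn=np.cos(p[2]),np.sin(p[2]); m=np.atleast_2d(m).astype(float)
    return np.c_[p[0]+c*m[:,0]-sn*m[:,1],p[1]+sn*m[:,0]+c*m[:,1],m[:,2]]
def fit(obs,p0):
    f=lambda p:np.concatenate([(proj(d,world(p,m))-uv).ravel() for d,uv,m in obs])
    q=least_squares(f,p0,loss='soft_l1'); return q.x,f(q.x).reshape(-1,2)
if __name__=='__main__':
    # hub: order corners
    tu=C([(410,240),(465,263),(515,383),(497,443),(372,490),(317,458),(265,338),(285,285),(295,148),(612,290),(490,588),(172,445)],11,(365,180))
    su=C([(303,135),(353,140),(417,215),(407,265),(308,332),(247,328),(182,248),(192,205)],12,(105,190))
    wt=at_z(t,tu,125);ws=at_z(s,su,125);print(wt[:8,:2].mean(0),ws[:,:2].mean(0), 'wt',wt[8:,:2].round(0).tolist())
    for w in(wt[:8],ws):
        mids=[(w[i]+w[i+1])/2 for i in(0,2,4,6)]
        for a,b in((0,2),(1,3)):
            v=mids[b]-mids[a]; print(np.linalg.norm(v[:2]).round(1),np.degrees(np.arctan2(v[1],v[0])).round(1)%90)
    # deck rim front and box
    dk=at_z(t,C([(243,47),(228,425)],3.3,(270,140)),93);print('rim',dk.round(0).tolist(),np.linalg.norm(dk[0]-dk[1]))
    dk=at_z(t,C([(580,73),(577,443)],3.3,(270,140)),85);print('back',dk.round(0).tolist())
    dk=at_z(t,C([(51,155),(45,292)],3.3,(270,140)),55);print('handle',dk.round(0).tolist(),np.linalg.norm(dk[0]-dk[1]))
    dk=at_z(s,C([(698,143),(730,245)],3.7,(30,150)),55);print('handle s',dk.round(0).tolist(),np.linalg.norm(dk[0]-dk[1]))
    # paddle
    w=at_z(t,C([(128,360),(210,248),(325,308),(268,428)],12,(135,195)),169);print('head',w.round(1).tolist(),w.mean(0))
    w=at_z(t,C([(420,118),(455,120),(165,585),(205,600)],12,(135,195)),114);print('frame',w.round(1).tolist(),w.mean(0))
    v=w[0]+w[1]-w[2]-w[3];print(np.linalg.norm(v)/2,np.degrees(np.arctan2(v[1],v[0])))
    w=at_z(s,C([(195,155),(272,170)],10,(285,125)),169);print('head s',w.round(1).tolist())
    rk=at_z(t,C([(232,172),(390,182),(360,552),(196,542)],3.1,(70,140)),50);print('rack',rk.round(0).tolist(),rk.mean(0))
E
python3 fit.py
```

```text
[ 572.07596605 -154.16109468] [ 572.78614958 -152.06433083] wt [[610.0, -138.0], [586.0, -195.0], [532.0, -171.0], [557.0, -114.0]]
43.8 65.80000000000001
44.6 66.8
43.3 67.3
44.8 66.3
rim [[695.0, -52.0, 93.0], [460.0, -40.0, 93.0]] 235.17168855733203
back [[683.0, -271.0, 85.0], [450.0, -259.0, 85.0]]
handle [[629.0, 65.0, 55.0], [539.0, 69.0, 55.0]] 89.45225039943097
handle s [[544.0, 70.0, 55.0], [632.0, 66.0, 55.0]] 87.63548215034025
head [[541.1, 329.7, 169.0], [558.1, 318.2, 169.0], [549.3, 300.5, 169.0], [531.2, 308.3, 169.0]] [544.94819692 314.20185974 169.        ]
frame [[582.4, 299.4, 114.0], [582.1, 293.6, 114.0], [505.8, 337.6, 114.0], [503.5, 331.1, 114.0]] [543.46187457 315.41216408 114.        ]
86.31742334870432 -26.001594601201287
head s [[551.2, 303.6, 169.0], [562.3, 319.9, 169.0]]
rack [[606.0, 368.0, 50.0], [601.0, 258.0, 50.0], [351.0, 271.0, 50.0], [357.0, 380.0, 50.0]] [478.87002669 319.15012838  50.        ]
```

```bash
cat >> h.py <<'E'
def go(x,y,z,yaw):
    s=get_state(); R0=R.from_rotvec(s['tcp_rot']); c,n=np.cos(np.radians(yaw)),np.sin(np.radians(yaw))
    zt=np.array([c,n,0]); yt=np.array([0,0,-1.]); Rt=R.from_matrix(np.c_[np.cross(yt,zt),yt,zt])
    d=R0.inv().apply(np.array([x,y,z])-s['tool_pos'])/1000; print('shift',d.round(4),'turn',(R0.inv()*Rt).as_rotvec().round(4),'len',np.linalg.norm(d).round(3))
def st():
    s=get_state(); m=R.from_rotvec(s['tcp_rot']).as_matrix(); print(round(s['clock'],2),s['tool_pos'].round(1),'yaw',np.degrees(np.arctan2(m[1,2],m[0,2])).round(2),'tilt',m[:,1].round(4),'F',s['force'].round(1),'M',s['moment'].round(2),'w',round(s['grip_width'],1),'q',s['qpos'].round(2))
E
python3 - <<'E'
from h import *
go(585,120,205,-3);go(585,120,35,-3)
E
```

```text
shift [-5.915e-01  4.000e-04 -5.428e-01] turn [ 1.0000e-03 -1.1787e+00 -6.0000e-04] len 0.803
shift [-0.5916  0.1704 -0.5426] turn [ 1.0000e-03 -1.1787e+00 -6.0000e-04] len 0.821
```

>>> step_arm:
  motion:
    - [-0.59,0,-0.542,0.001,-1.179,0,-1]
    - [-0.59,0,-0.542,0.001,-1.179,0,-1]
    - [-0.59,0,-0.542,0.001,-1.179,0,-1]
    - [-0.59,0,-0.542,0.001,-1.179,0,-1]
    - [-0.59,0,-0.542,0.001,-1.179,0,-1]
    - [-0.59,0,-0.542,0.001,-1.179,0,-1]
    - [-0.59,0,-0.542,0.001,-1.179,0,-1]
    - [-0.59,0,-0.542,0.001,-1.179,0,-1]
    - [-0.59,0,-0.542,0.001,-1.179,0,-1]
    - [-0.59,0,-0.542,0.001,-1.179,0,-1]
  newtons: 20

```text
clock: 0.93
tool_pos: [404.0, -219.3, 205.5]
tcp_rot: [-1.188, 1.241, -1.243]
force: [1.2, -0.8, 1.0]
grip_width: 30.8
```

```bash
python3 - <<'E'
from h import *
st();go(585,120,205,-3)
E
```

```text
0.93 [ 404.  -219.3  205.5] yaw -2.55 tilt [ 6.e-04 -8.e-04 -1.e+00] F [ 1.2 -0.8  1. ] M [ 0.03 -0.14  0.02] w 30.8 q [ 0.83  0.14 -0.43  2.    0.07  1.02  0.32]
shift [-3.470e-01  3.000e-04  1.658e-01] turn [-0.0006  0.0078  0.0008] len 0.385
```

>>> step_arm:
  motion:
    - [-0.341,0,0.164,0,0.007,0,-1]
    - [-0.341,0,0.164,0,0.007,0,-1]
    - [-0.341,0,0.164,0,0.007,0,-1]
    - [-0.341,0,0.164,0,0.007,0,-1]
    - [-0.341,0,0.164,0,0.007,0,-1]
    - [-0.341,0,0.164,0,0.007,0,-1]
    - [-0.341,0,0.164,0,0.007,0,-1]
    - [-0.341,0,0.164,0,0.007,0,-1]
    - [-0.341,0,0.164,0,0.007,0,-1]
    - [-0.341,0,0.164,0,0.007,0,-1]

```text
clock: 1.77
tool_pos: [586.2, 118.2, 205.0]
tcp_rot: [-1.181, 1.249, -1.246]
force: [0.0, 1.2, 0.9]
grip_width: 0.5
```

```bash
python3 - <<'E'
from h import *
st();go(584,115,36,-3)
E
```

```text
1.77 [586.2 118.2 205. ] yaw -3.01 tilt [ 4.0e-04  2.9e-03 -1.0e+00] F [0.  1.2 0.9] M [ 0.01 -0.05  0.04] w 0.5 q [ 0.22  0.43 -0.61  1.67  0.27  1.12 -0.52]
shift [ 0.0038  0.169  -0.0021] turn [-0.0003 -0.0002 -0.0029] len 0.169
```

>>> step_arm:
  motion:
    - [0.003,0.04,-0.002,0,0,0,-1]
    - [0.003,0.08,-0.002,0,0,0,-1]
    - [0.003,0.12,-0.002,0,0,0,-1]
    - [0.003,0.15,-0.002,0,0,0,-1]
    - [0.003,0.169,-0.002,0,0,0,-1]
    - [0.003,0.169,-0.002,0,0,0,-1]
    - [0.003,0.169,-0.002,0,0,0,-1]

```text
clock: 2.35
tool_pos: [582.6, 107.9, 36.1]
tcp_rot: [-1.182, 1.253, -1.252]
force: [0.1, -0.5, 0.2]
grip_width: 0.4
```

```bash
python3 - <<'E'
from h import *
st();go(577,10,36,-3);go(573.5,-40,36,-3)
snap('top','t1');crop('t1',230,130,430,290,4,'t1c')
E
```

```text
2.35 [582.6 107.9  36.1] yaw -3.37 tilt [-1.e-03 -4.e-04 -1.e+00] F [ 0.1 -0.5  0.2] M [-0.03 -0.1   0.09] w 0.4 q [ 0.16  0.63 -0.52  1.8   0.41  0.82 -0.62]
shift [0.0981 0.0002 0.0001] turn [ 0.001  -0.0065  0.0005] len 0.098
shift [ 0.1482  0.0002 -0.0004] turn [ 0.001  -0.0065  0.0005] len 0.148
```

View pics/t1c.png

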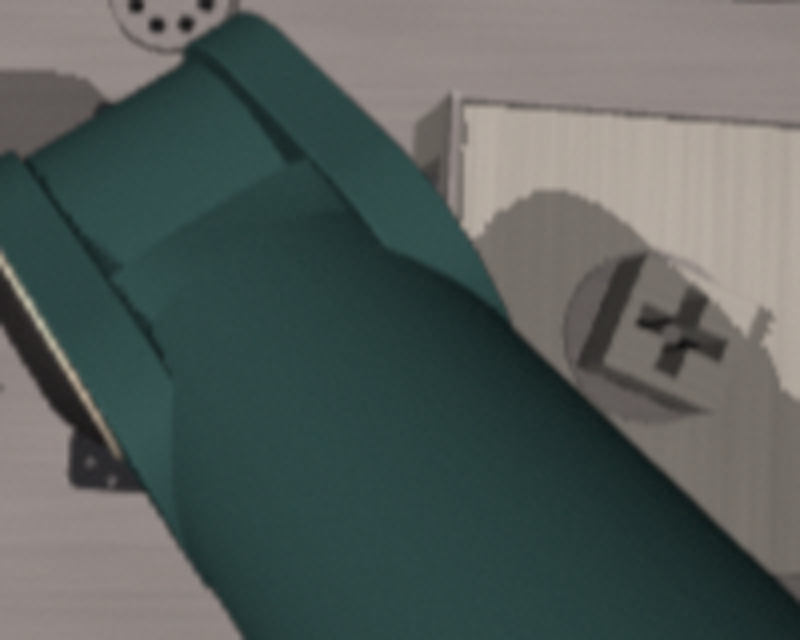

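>>> step_arm:
  motion:
    - [0.015,0,0,0,0,0,-1]
    - [0.027,0,0,0,0,0,-1]
    - [0.036,0,0,0,0,0,-1]
    - [0.044,0,0,0,0,0,-1]
    - [0.052,0,0,0,0,0,-1]
    - [0.06,0,0,0,0,0,-1]
    - [0.068,0,0,0,0,0,-1]
    - [0.074,0,0,0,0,0,-1]
    - [0.079,0,0,0,0,0,-1]
    - [0.083,0,0,0,0,0,-1]

```text
clock: 3.23
tool_pos: [578.2, 24.5, 36.4]
tcp_rot: [-1.18, 1.252, -1.253]
force: [0.7, 8.7, 1.7]
grip_width: 0.7
```

```bash
python3 - <<'E'
from h import *
st()
E
```

```text
3.23 [578.2  24.5  36.4] yaw -3.4 tilt [ 6.e-04 -3.e-04 -1.e+00] F [0.7 8.7 1.7] M [ 2.07 -0.16 -0.  ] w 0.7 q [ 0.3   0.61 -0.52  1.84  0.4   0.8  -0.48]
```

Into the click zone; push on in small steps.

>>> step_arm:
  motion:
    - [0.003,0,0,0,0,0,-1]
    - [0.006,0,0,0,0,0,-1]
    - [0.009,0,0,0,0,0,-1]
    - [0.011,0,0,0,0,0,-1]
    - [0.013,0,0,0,0,0,-1]
    - [0.013,0,0,0,0,0,-1]

```text
clock: 3.73
tool_pos: [577.4, 12.4, 36.4]
tcp_rot: [-1.18, 1.252, -1.252]
force: [1.9, 3.8, -0.6]
grip_width: 0.7
```

```bash
python3 - <<'E'
from h import *
st()
E
```

```text
3.73 [577.4  12.4  36.4] yaw -3.36 tilt [ 7.e-04  3.e-04 -1.e+00] F [ 1.9  3.8 -0.6] M [ 0.9  -0.32  0.  ] w 0.7 q [ 0.32  0.6  -0.52  1.84  0.4   0.8  -0.46]
```

>>> step_arm:
  motion:
    - [0.002,0,0,0,0,0,-1]
    - [0.004,0,0,0,0,0,-1]
    - [0.004,0,0,0,0,0,-1]

```text
clock: 3.98
tool_pos: [577.4, 12.1, 36.6]
tcp_rot: [-1.178, 1.251, -1.248]
force: [2.4, 22.2, -3.3]
grip_width: 1.0
```

```bash
python3 - <<'E'
from h import *
st()
E
```

```text
3.98 [577.4  12.1  36.6] yaw -3.2 tilt [ 0.0018  0.0043 -1.    ] F [ 2.4 22.2 -3.3] M [ 5.08 -0.66 -0.02] w 1.0 q [ 0.33  0.6  -0.52  1.84  0.4   0.8  -0.46]
```

>>> step_arm:
  motion:
    - [-0.02,0,0,0,0,0,-1]
    - [-0.06,0,0,0,0,0,-1]
    - [-0.09,-0.02,0,0,0,0,-1]
    - [-0.11,-0.06,0,0,0,0,-1]
    - [-0.13,-0.1,0,0,0,0,-1]
    - [-0.15,-0.14,0,0,0,0,-1]
    - [-0.17,-0.17,0,0,0,0,-0.5]
    - [-0.17,-0.2,0,0,0,0,0]
    - [-0.17,-0.2,0,0,0,0,0]

```text
clock: 4.73
tool_pos: [588.7, 180.3, 242.7]
tcp_rot: [-1.175, 1.246, -1.253]
force: [0.3, -0.1, -1.0]
grip_width: 17.2
```

```bash
python3 - <<'E'
from h import *
st();go(545,314.5,232,-26)
snap('scene','s2');snap('top','t2')
E
```

```text
4.73 [588.7 180.3 242.7] yaw -3.26 tilt [ 0.0081  0.0015 -1.    ] F [ 0.3 -0.1 -1. ] M [-0.03 -0.08  0.06] w 17.2 q [ 0.12  0.43 -0.63  1.59  0.27  1.2  -0.62]
shift [-0.1315  0.0106 -0.0514] turn [-0.0075  0.3969 -0.0035] len 0.142
```

View pics/s2.png

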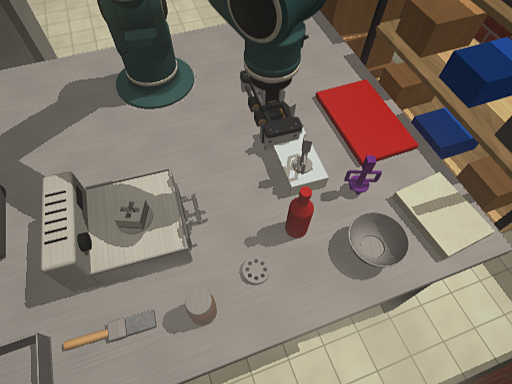

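View pics/t2.png

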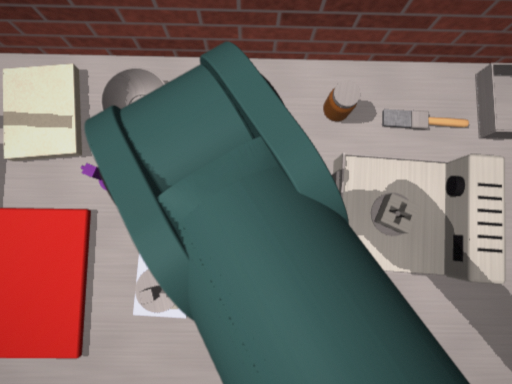

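```bash
python3 - <<'E'
from h import *
d=dict(np.load('pics/s2.npz'));print(proj(d,[[588.7,180.3,242.7],[545,314.5,169],[415,322,169]]))
crop('s2',215,50,335,200,4,'s2c');crop('s2',160,160,230,260,6,'s2d')
E
```

```text
[[265.39437622 145.04716163]
 [306.9027006  137.16577218]
 [289.26320103 102.11264873]]
```

View pics/s2c.png

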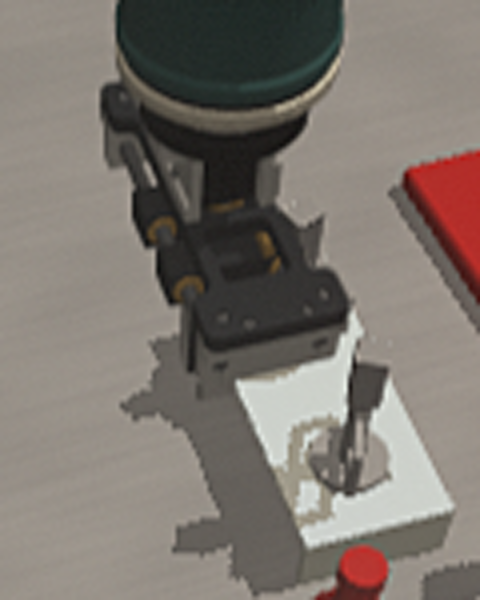

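View pics/s2d.png

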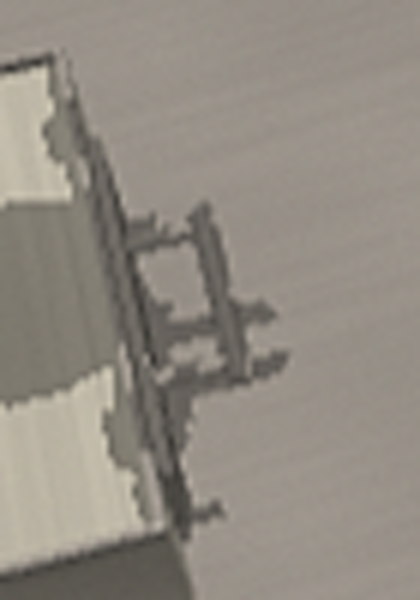

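```bash
python3 - <<'E'
from h import *
d=dict(np.load('pics/s2.npz'))
print(at_z(d,(np.array([(203,205),(238,372)])+.5)/6-.5+np.array([160,160]),55).round(1))
E
```

```text
[[538.4   3.   55. ]
 [623.7  -4.7  55. ]]
```

>>> step_arm:
  motion:
    - [-0.0325,0,-0.013,0,0.1,0,0.6]
    - [-0.065,0,-0.026,0,0.2,0,1]
    - [-0.1,0.005,-0.04,0,0.3,0,1]
    - [-0.1315,0.009,-0.0514,-0.007,0.397,-0.003,1]
    - [-0.1315,0.009,-0.0514,-0.007,0.397,-0.003,1]
    - [-0.1315,0.009,-0.0514,-0.007,0.397,-0.003,1]
    - [-0.1315,0.009,-0.0514,-0.007,0.397,-0.003,1]
    - [-0.1315,0.009,-0.0514,-0.007,0.397,-0.003,1]

```text
clock: 5.5
tool_pos: [544.1, 310.4, 226.4]
tcp_rot: [-0.966, 1.541, -1.538]
force: [-0.7, -0.7, -0.2]
grip_width: 78.1
```

```bash
python3 - <<'E'
from h import *
st();go(545,314.5,128,-26)
snap('scene','s3');crop('s3',215,50,365,200,5,'s3c')
E
```

```text
5.5 [544.1 310.4 226.4] yaw -26.2 tilt [-0.0076 -0.0028 -1.    ] F [-0.7 -0.7 -0.2] M [-0.03 -0.06 -0.02] w 78.1 q [-0.15  0.46 -0.57  1.56  0.26  1.2  -1.23]
shift [-0.0047  0.0984 -0.0004] turn [ 0.0056 -0.0034  0.0058] len 0.099
```

View pics/s3c.png

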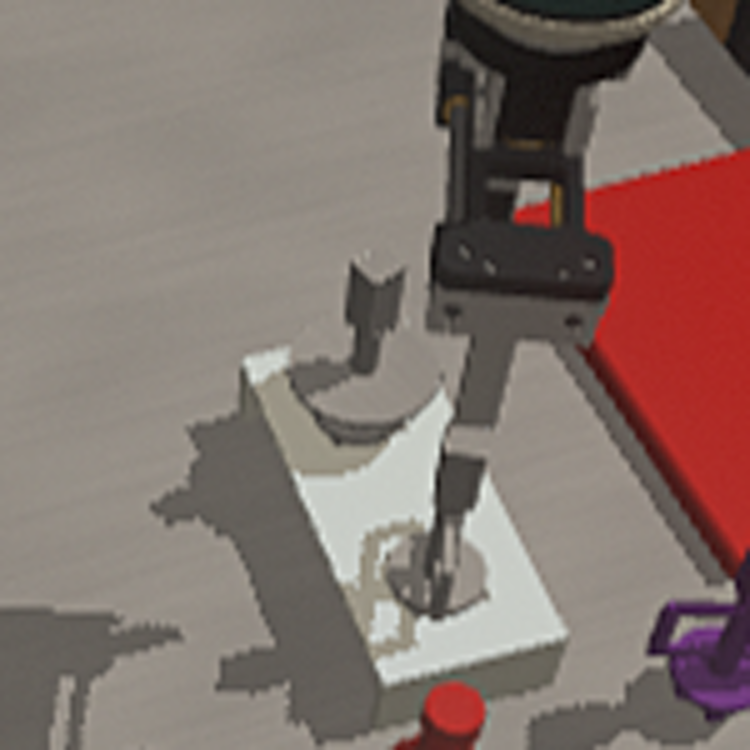

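>>> step_arm:
  motion:
    - [-0.003,0.02,0,0.005,0,0.005,1]
    - [-0.003,0.045,0,0.005,0,0.005,1]
    - [-0.003,0.07,0,0.005,0,0.005,1]
    - [-0.003,0.09,0,0.005,0,0.005,1]
    - [-0.003,0.098,0,0.005,0,0.005,1]
    - [-0.003,0.098,0,0.005,0,0.005,1]
    - [-0.003,0.098,0,0.005,0,0.005,1]

```text
clock: 6.13
tool_pos: [544.7, 314.3, 129.9]
tcp_rot: [-0.957, 1.537, -1.536]
force: [0.7, 0.7, -0.3]
grip_width: 93.8
```

```bash
python3 - <<'E'
from h import *
st();go(545,314.5,128,-26)
snap('scene','s4');crop('s4',245,60,365,190,5,'s4c')
E
```

```text
6.13 [544.7 314.3 129.9] yaw -26.16 tilt [ 1.e-04  8.e-04 -1.e+00] F [ 0.7  0.7 -0.3] M [-0.06 -0.08 -0.02] w 93.8 q [-0.18  0.56 -0.54  1.66  0.33  1.02 -1.28]
shift [-0.0003  0.0019  0.0002] turn [ 0.0002 -0.0028 -0.0008] len 0.002
```

View pics/s4c.png

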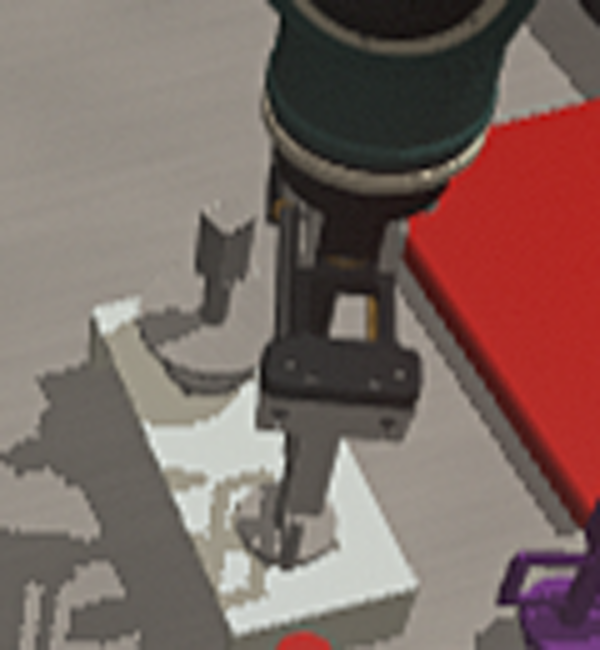

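Straddling the head. Close with moderate force first.

>>> step_arm:
  motion:
    - [0,0.001,0,0,0,0,0.3]
    - [0,0.001,0,0,0,0,-0.2]
    - [0,0.001,0,0,0,0,-0.5]
    - [0,0.001,0,0,0,0,-0.7]
    - [0,0.001,0,0,0,0,-1]
    - [0,0.001,0,0,0,0,-1]
    - [0,0.001,0,0,0,0,-1]
    - [0,0.001,0,0,0,0,-1]
    - [0,0.001,0,0,0,0,-1]
    - [0,0.001,0,0,0,0,-1]
  newtons: 15

```text
clock: 7.02
tool_pos: [544.2, 314.7, 128.2]
tcp_rot: [-0.958, 1.537, -1.536]
force: [-0.4, 0.2, -0.6]
grip_width: 30.9
```

>>> step_arm:
  motion:
    - [0,0,0,0,0,0,-1]
    - [0,0,0,0,0,0,-1]
    - [0,0,0,0,0,0,-1]
    - [0,0,0,0,0,0,-1]
  newtons: 60

```text
clock: 7.35
tool_pos: [544.2, 314.6, 128.2]
tcp_rot: [-0.958, 1.537, -1.536]
force: [0.2, -0.6, -1.0]
grip_width: 21.6
```

```bash
python3 - <<'E'
from h import *
st()
E
```

```text
7.35 [544.2 314.6 128.2] yaw -26.13 tilt [-2.e-04  6.e-04 -1.e+00] F [ 0.2 -0.6 -1. ] M [-0.07 -0.15 -0.03] w 21.6 q [-0.18  0.56 -0.54  1.66  0.33  1.01 -1.28]
```

>>> step_arm:
  motion:
    - [0,-0.01,0,0,0,0,-1]
    - [0,-0.025,0,0,0,0,-1]
    - [0,-0.05,0,0,0,0,-1]
    - [0,-0.08,0,0,0,0,-1]
    - [0,-0.11,0,0,0,0,-1]
    - [0,-0.136,0,0,0,0,-1]
    - [0,-0.136,0,0,0,0,-1]
    - [0,-0.136,0,0,0,0,-1]

```text
clock: 8.02
tool_pos: [544.4, 314.9, 265.8]
tcp_rot: [-0.955, 1.536, -1.536]
force: [-0.5, -0.2, -3.8]
grip_width: 22.0
```

```bash
python3 - <<'E'
from h import *
st();go(572.4,-153,264,-23.5)
snap('scene','s5');crop('s5',215,30,385,200,4.4,'s5c')
E
```

```text
8.02 [544.4 314.9 265.8] yaw -26.12 tilt [ 0.002   0.0016 -1.    ] F [-0.5 -0.2 -3.8] M [-0.03 -0.04  0.02] w 22.0 q [-0.15  0.43 -0.58  1.52  0.25  1.26 -1.22]
shift [0.4078 0.0011 0.2311] turn [-0.0011 -0.0457 -0.0023] len 0.469
```

View pics/s5c.png

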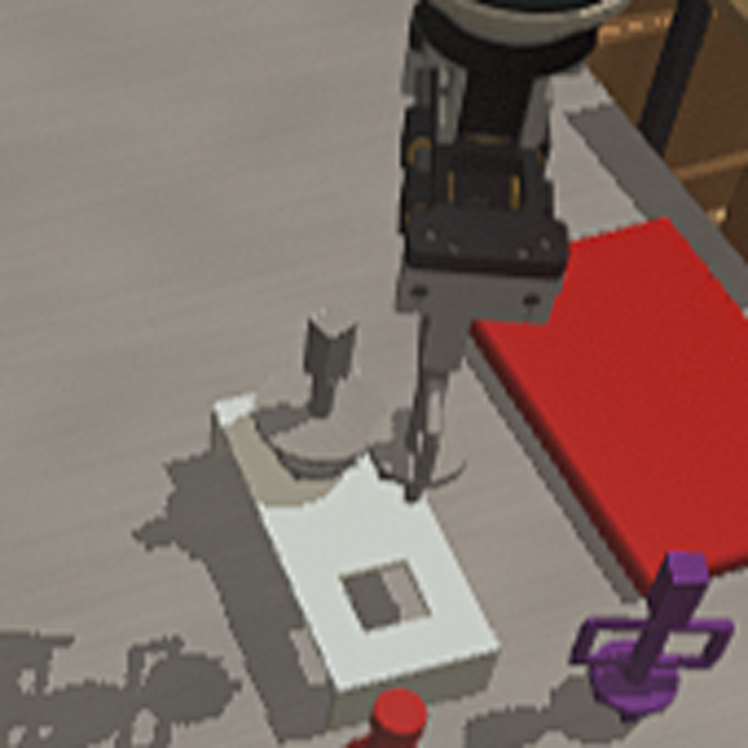

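>>> step_arm:
  motion:
    - [0.015,0,0.0085,0,0,0,-1]
    - [0.045,0,0.0255,0,-0.01,0,-1]
    - [0.08,0,0.045,0,-0.02,0,-1]
    - [0.115,0,0.065,0,-0.03,0,-1]
    - [0.15,0,0.085,0,-0.045,0,-1]
    - [0.185,0,0.105,0,-0.045,0,-1]
    - [0.22,0,0.125,0,-0.045,0,-1]
    - [0.25,0,0.142,0,-0.045,0,-1]
    - [0.28,0,0.159,0,-0.045,0,-1]
    - [0.31,0,0.176,0,-0.045,0,-1]

```text
clock: 8.9
tool_pos: [564.7, -43.2, 262.7]
tcp_rot: [-0.987, 1.507, -1.504]
force: [0.3, 1.1, -3.3]
grip_width: 21.4
```

```bash
python3 - <<'E'
from h import *
st();go(572.4,-153,264,-23.5)
E
```

```text
8.9 [564.7 -43.2 262.7] yaw -23.56 tilt [-2.3e-03  9.0e-04 -1.0e+00] F [ 0.3  1.1 -3.3] M [ 0.01 -0.14  0.03] w 21.4 q [ 0.4   0.3  -0.47  1.68  0.14  1.2  -0.51]
shift [ 0.0976 -0.0014  0.0509] turn [ 0.0025 -0.0011  0.0001] len 0.11
```

>>> step_arm:
  motion:
    - [0.03,0,0.015,0,0,0,-1]
    - [0.055,0,0.028,0,0,0,-1]
    - [0.075,0,0.038,0,0,0,-1]
    - [0.088,0,0.045,0,0,0,-1]
    - [0.094,0,0.049,0,0,0,-1]
    - [0.094,0,0.049,0,0,0,-1]
    - [0.094,0,0.049,0,0,0,-1]

```text
clock: 9.48
tool_pos: [573.1, -145.6, 263.5]
tcp_rot: [-0.986, 1.506, -1.503]
force: [0.1, 0.7, -3.2]
grip_width: 21.5
```

```bash
python3 - <<'E'
from h import *
st();go(572.4,-153,264,-23.5)
snap('scene','s6');crop('s6',70,110,190,250,5.5,'s6c')
snap('top','t6')
crop('t6',350,160,450,260,6,'t6c')
E
```

```text
9.48 [ 573.1 -145.6  263.5] yaw -23.48 tilt [-7.0e-04  1.5e-03 -1.0e+00] F [ 0.1  0.7 -3.2] M [ 0.05 -0.08 -0.06] w 21.5 q [ 0.53  0.34 -0.42  1.62  0.14  1.22 -0.33]
shift [ 0.007  -0.0005  0.0023] turn [ 0.0012  0.0003 -0.0011] len 0.007
```

View pics/s6c.png

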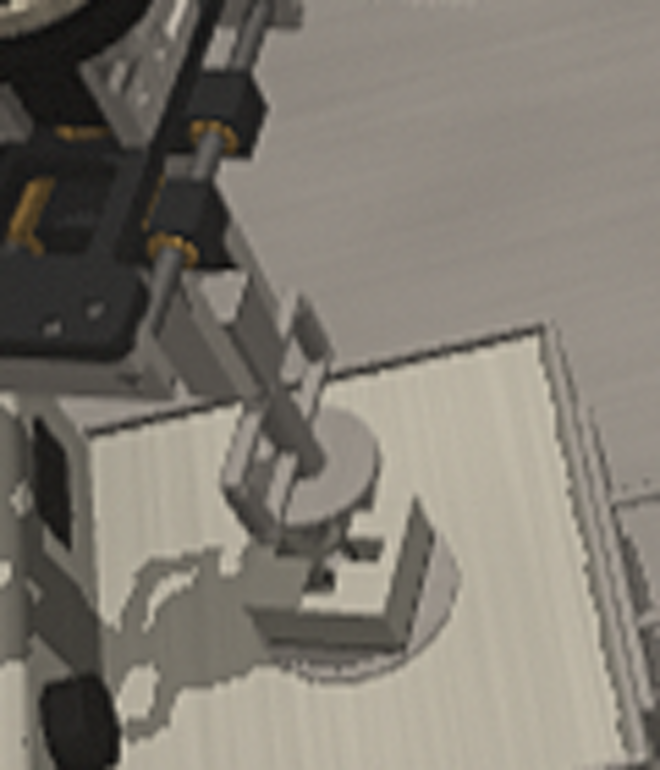

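View pics/t6.png

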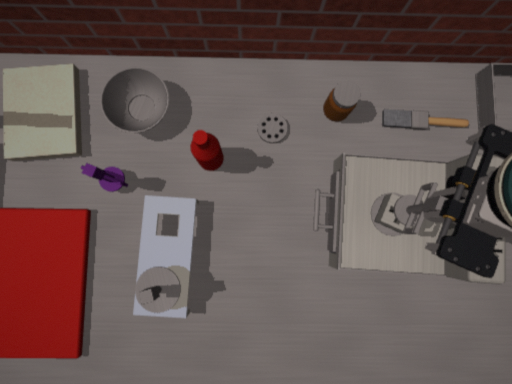

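>>> step_arm:
  motion:
    - [0.004,0,0.001,0,0,0,-1]
    - [0.007,0.006,0.002,0,0,0,-1]
    - [0.007,0.013,0.002,0,0,0,-1]
    - [0.007,0.02,0.002,0,0,0,-1]
    - [0.007,0.024,0.002,0,0,0,-1]
    - [0.007,0.024,0.002,0,0,0,-1]
    - [0.007,0.024,0.002,0,0,0,-1]

```text
clock: 10.17
tool_pos: [572.0, -154.0, 239.6]
tcp_rot: [-0.986, 1.506, -1.504]
force: [0.2, 0.4, -2.9]
grip_width: 21.7
```

```bash
python3 - <<'E'
from h import *
st();go(572.4,-153,236.5,-23.5)
snap('scene','s7');crop('s7',90,170,170,250,10,'s7c')
snap('top','t7')
crop('t7',360,170,440,250,9,'t7c')
E
```

```text
10.17 [ 572.  -154.   239.6] yaw -23.54 tilt [-6.e-04  1.e-03 -1.e+00] F [ 0.2  0.4 -2.9] M [-0.03 -0.07 -0.03] w 21.7 q [ 0.53  0.36 -0.41  1.65  0.15  1.17 -0.33]
shift [-0.0011  0.0031 -0.0001] turn [ 0.001  -0.0006 -0.0006] len 0.003
```

View pics/s7c.png

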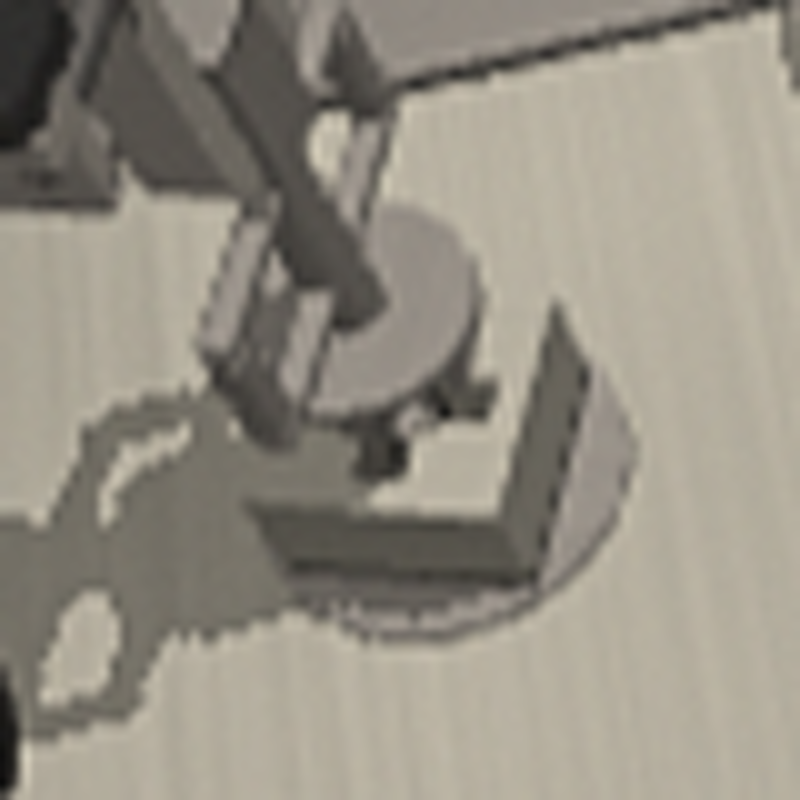

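View pics/t7c.png

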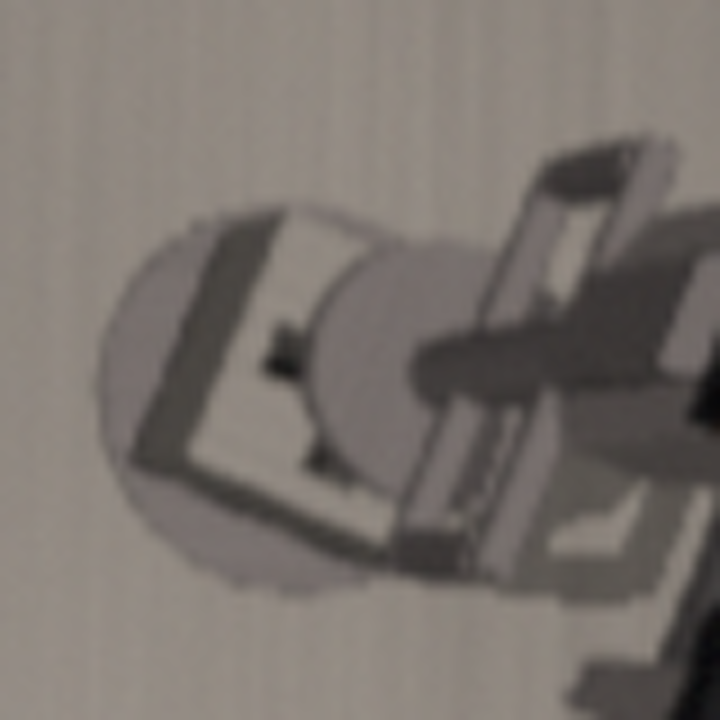

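```bash
python3 - <<'E'
from h import *
from scipy.optimize import least_squares
for f,k,o,pts in(('t7',9,(360,170),[(312,350),(330,308),(370,260),(430,240),(318,410),(335,445),(365,475)]),('s7',10,(90,170),[(478,290),(468,245),(430,208),(385,203),(470,322),(445,360),(410,390),(330,412)])):
    d=dict(np.load(f'pics/{f}.npz'));w=at_z(d,(np.array(pts)+.5)/k-.5+np.array(o),167.4)[:,:2]
    q=least_squares(lambda p:np.hypot(*(w-p[:2]).T)-28,[572,-154]);print(f,q.x.round(1),q.fun.round(1))
    # image overlay of predicted collar
    a=np.linspace(0,2*np.pi,100);c=np.c_[572+28*np.cos(a),-154+28*np.sin(a),0*a+167.4]
    im=cv2.imread(f'pics/{f}c.png');p=((proj(d,c)-o+.5)*k-.5).round().astype(np.int32);cv2.polylines(im,[p],True,(0,0,255),1)
    yaw=np.radians(-23.5)
    for s in (np.array([[-30,-30],[30,-30],[30,30],[-30,30]]),np.array([[-22.5,-6],[22.5,-6],[22.5,6],[-22.5,6]]),np.array([[-6,-22.5],[6,-22.5],[6,22.5],[-6,22.5]])):
        c=np.c_[572.4+np.cos(yaw)*s[:,0]-np.sin(yaw)*s[:,1],-153.1+np.sin(yaw)*s[:,0]+np.cos(yaw)*s[:,1],[125]*4]
        p=((proj(d,c)-o+.5)*k-.5).round().astype(np.int32);cv2.polylines(im,[p],True,(0,255,0),1)
    cv2.imwrite(f'pics/{f}o.png',im)
E
```

```text
t7 [ 572.2 -153.6] [ 0.4 -0.5  0.  -0.2  0.3  0.1 -0.5]
s7 [ 573.3 -151.1] [ 0.   0.2  0.7 -1.1 -0.2 -0.3  0.  -0.2]
```

View pics/s7o.png

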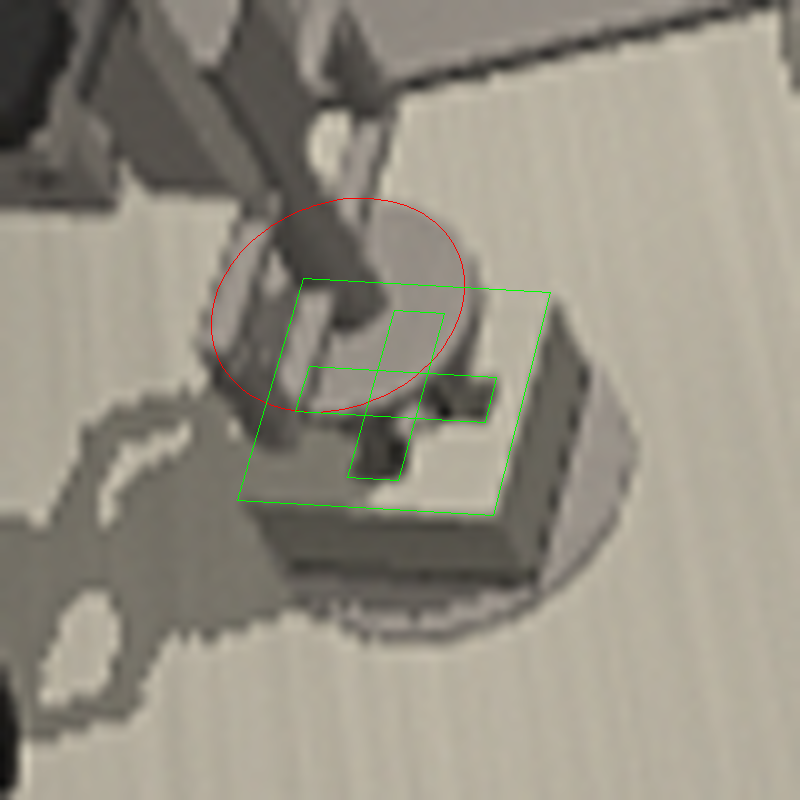

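View pics/t7o.png

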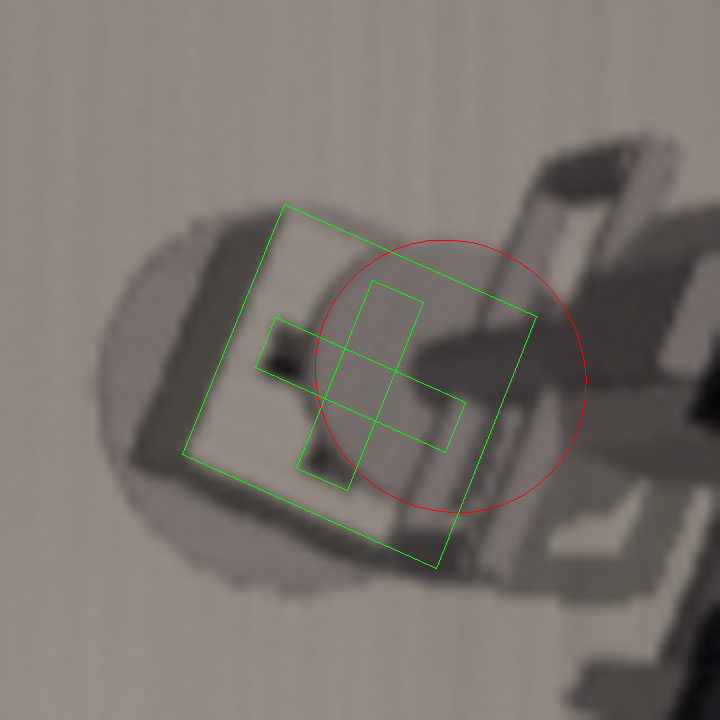

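>>> step_arm:
  motion:
    - [0.001,0.003,0,0,0,0,-1]
    - [0.001,0.006,0,0,0,0,-1]
    - [0.001,0.009,0,0,0,0,-1]
    - [0.001,0.012,0,0,0,0,-1]
    - [0.001,0.014,0,0,0,0,-1]
    - [0.001,0.014,0,0,0,0,-1]
    - [0.001,0.014,0,0,0,0,-1]

```text
clock: 10.85
tool_pos: [571.7, -155.1, 225.9]
tcp_rot: [-0.986, 1.506, -1.504]
force: [1.1, -0.1, -3.9]
grip_width: 21.6
```

```bash
python3 - <<'E'
from h import *
st();go(571.7,-154.8,226,-23.5)
E
```

```text
10.85 [ 571.7 -155.1  225.9] yaw -23.55 tilt [-2.e-04  8.e-04 -1.e+00] F [ 1.1 -0.1 -3.9] M [-0.03 -0.04 -0.08] w 21.6 q [ 0.53  0.37 -0.41  1.66  0.16  1.14 -0.33]
shift [-0.0003 -0.0001 -0.0001] turn [ 0.0005 -0.0009 -0.0006] len 0.0
```

>>> step_arm:
  motion:
    - [0,0.003,0,0,0,0,-1]
    - [0,0.006,0,0,0,0,-1]
    - [0,0.009,0,0,0,0,-1]
    - [0,0.009,0,0,0,0,-1]

```text
clock: 11.18
tool_pos: [571.8, -155.1, 216.7]
tcp_rot: [-0.985, 1.506, -1.505]
force: [-1.8, 0.4, 4.0]
grip_width: 21.4
```

```bash
python3 - <<'E'
from h import *
st()
E
```

```text
11.18 [ 571.8 -155.1  216.7] yaw -23.55 tilt [ 1.e-04  6.e-04 -1.e+00] F [-1.8  0.4  4. ] M [ 0.04  0.35 -0.01] w 21.4 q [ 0.53  0.38 -0.41  1.67  0.16  1.12 -0.33]
```

>>> step_arm:
  motion:
    - [0,0.002,0,0,0,0,-1]
    - [0,0.004,0,0,0,0,-1]
    - [0,0.006,0,0,0,0,-1]
    - [0,0.008,0,0,0,0,-1]
    - [0,0.01,0,0,0,0,-1]
    - [0,0.012,0,0,0,0,-1]
    - [0,0.012,0,0,0,0,-1]

```text
clock: 11.77
tool_pos: [571.9, -155.1, 205.6]
tcp_rot: [-0.985, 1.505, -1.505]
force: [-3.4, 1.1, 10.6]
grip_width: 21.9
```

```bash
python3 - <<'E'
from h import *
st()
E
```

```text
11.77 [ 571.9 -155.1  205.6] yaw -23.55 tilt [ 6.e-04  4.e-04 -1.e+00] F [-3.4  1.1 10.6] M [0.18 1.05 0.01] w 21.9 q [ 0.53  0.39 -0.41  1.69  0.17  1.1  -0.34]
```

>>> step_arm:
  motion:
    - [0,0.001,0,0,0,0,-1]
    - [0,0.002,0,0,0,0,-1]
    - [0,0.003,0,0,0,0,-1]
    - [0,0.0035,0,0,0,0,-1]
    - [0,0.0035,0,0,0,0,-1]

```text
clock: 12.18
tool_pos: [572.0, -155.2, 203.1]
tcp_rot: [-0.985, 1.505, -1.506]
force: [-8.2, 1.0, 18.8]
grip_width: 21.6
```

```bash
python3 - <<'E'
from h import *
st()
E
```

```text
12.18 [ 572.  -155.2  203.1] yaw -23.56 tilt [ 0.001 -0.    -1.   ] F [-8.2  1.  18.8] M [0.47 2.29 0.01] w 21.6 q [ 0.53  0.39 -0.41  1.69  0.17  1.1  -0.34]
```

>>> step_arm:
  motion:
    - [0.0002,0,-0.0005,0,0,0,-1]
    - [0.0003,0,-0.0008,0,0,0,-1]
    - [0.0003,0.0005,-0.0008,0,0,0,-1]
    - [0.0003,0.0007,-0.0008,0,0,0,-1]
    - [0.0003,0.0007,-0.0008,0,0,0,-1]

```text
clock: 12.6
tool_pos: [571.9, -155.1, 203.1]
tcp_rot: [-0.984, 1.503, -1.506]
force: [-5.0, 1.1, 24.0]
grip_width: 21.7
```

```bash
python3 - <<'E'
from h import *
st()
snap('scene','s8');crop('s8',90,170,230,260,5.5,'s8c')
snap('top','t8');crop('t8',310,150,450,280,5,'t8c')
E
```

```text
12.6 [ 571.9 -155.1  203.1] yaw -23.55 tilt [ 2.9e-03 -3.0e-04 -1.0e+00] F [-5.   1.1 24. ] M [ 0.51  1.77 -0.05] w 21.7 q [ 0.53  0.39 -0.41  1.69  0.17  1.09 -0.34]
```

View pics/s8c.png

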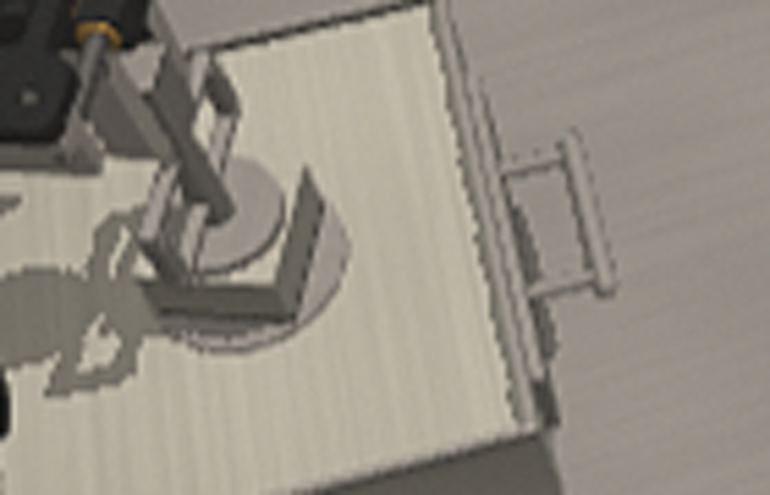

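View pics/t8c.png

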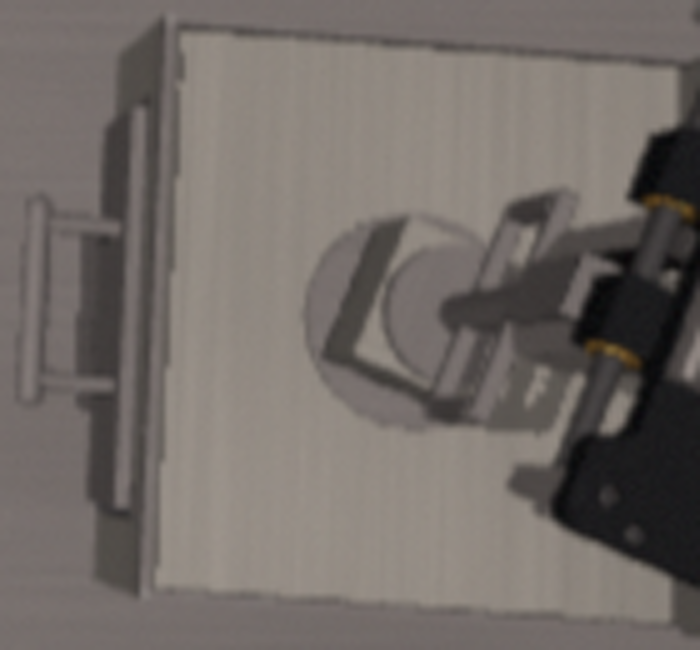

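>>> step_arm:
  motion:
    - [0,0.0003,0,0,0,0,-1]
    - [0,0.0003,0,0,0,0,-1]
    - [0,0.0003,0,0,0,0,-1]
    - [0,0.0003,0,0,0,0,-1]
    - [0,0.0003,0,0,0,0,-1]
    - [0,0.0003,0,0,0,0,-1]

```text
clock: 13.2
tool_pos: [571.9, -155.1, 203.0]
tcp_rot: [-0.983, 1.503, -1.506]
force: [-5.0, 1.3, 27.3]
grip_width: 21.6
```

```bash
python3 - <<'E'
from h import *
st()
d=dict(np.load('pics/t8.npz'));w=at_z(d,(np.array([(38,198),(28,402)])+.5)/5-.5+np.array([310,150]),55);print('handle',w.round(1).tolist())
m=w.mean(0)[:2]; print('dist to hub along axis', (m-[571.9,-154.5])@np.array([.05,.9987]))
a=cv2.imread('pics/top0.png').astype(int);b=cv2.imread('pics/t8.png').astype(int)
print('diff left', [np.abs(a-b)[v0:v1,u0:u1].max(2).mean().round(1) for u0,v0,u1,v1 in((185,125,228,175),(255,108,292,145),(135,265,190,315),(75,155,130,195))])
E
```

```text
13.2 [ 571.9 -155.1  203. ] yaw -23.55 tilt [ 3.e-03 -4.e-04 -1.e+00] F [-5.   1.3 27.3] M [ 0.6   2.21 -0.08] w 21.6 q [ 0.53  0.39 -0.41  1.69  0.17  1.09 -0.34]
handle [[624.3, -4.5, 55.0], [536.3, 0.3, 55.0]]
dist to hub along axis 152.62172596299172
diff left [np.float64(1.9), np.float64(1.2), np.float64(1.2), np.float64(1.4)]
```

Everything checks out: the drawer handle is 152.6 mm from the hub's axis (151 expected when home), the collar is hard down on the hub, and the bystanders haven't moved.

```bash
python3 - <<'E'
from h import *
print(ticket.sign_off());st()
E
```

```text
the job is handed in; nothing more can be done
None
the job is handed in; nothing more can be done
```

The mixer is ready and the job is handed in, at about 13 s of the 59 s allowed. I pushed the drawer home past its click. I then took the grey framed paddle from the rack and turned it about 2.6° to match the hub's cross. Finally I pressed it down until its collar sat on the hub, and it is still gripped at 60 N and pressed down.

**Last checks**
- **Paddle:** the tool stopped at z = 203.0 mm, where 203.2 was expected with the collar on the hub. It read 27 N upward, more than the spring's 15 N, so the collar is bearing on the hub.
- **Drawer:** it met its stop at 22 N. The last picture puts the handle 152.6 mm from the hub's axis against the nominal 151 mm, which is within camera accuracy.
- **Bystanders:** the red bottle, mincer plate, disc tool and purple look-alike show no change from the first picture.
- **Small disagreements:** a sideways force of about 5 N remained on the seated paddle. The two cameras differed by about 2 mm on the hub's position, so I aligned the collar to the hub within each picture instead.

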